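# Close up the spray-fume extractor after a filter change

## Robot

A 6-joint arm with a two-finger parallel gripper is mounted at the origin on the work surface. World frame = base frame: x ahead of the robot, y to its left, z up, the work surface at z = 0. Lengths are in m, angles in rad, forces in N, time in s.
With the tool pointing down it reaches from about 0.275 to 0.75 m from the base axis. Payload 10.2 kg.
Tool frame: the origin (TCP) lies at the very end of the fingers, on their centre line; the grasp point (between the pads) lies 19 mm behind it (ctrl.grip_depth is the z of the grasp point in the tool frame, in m); z points along the fingers, y is the direction in which the jaws open and shut (so a half turn about z gives the same grasp; the last joint's range is limited). The gripper opens to 85 mm and grips with 20 to 120 N. Pads are 22 mm wide; open, the fingers measure 114 mm over their backs; the gripper's body (76 mm by 85 mm) begins 54 mm behind the grasp point. The pads swing forward as they close: fully open they stand 13 mm farther back than shut.
Start: joints at [-1.536, 0.313, 1.498, -0, 1.331, -0.223], TCP at [0.134, -0.508, 0.231] pointing down, gripper open.
Joint ranges: [-2.94, 2.94], [-0.97, 2.17], [0.19, 2.56], [-1.23, 4.37], [0.02, 3.11], [-2.88, 2.88]. Speed limits (rad/s): [2.39, 2.39, 3.01, 3.14, 3.14, 3.14].

## Interface

Orientations are given as a rotation vector (axis times angle).
In Python, from plant import ctrl gives the robot as it stands. The module is installed in compiled form; this text tells all that it offers.
- The arm moves only by the shell command python3 -m crank 'ROWS'. ROWS is JSON, a list of rows, each an object with "fingers": the opening in per cent of the stroke, from 0 (shut) to 100 (fully open); "translation": the shift along the world's x, y, z in units of 0.03 m (1.0 is 0.03 m), a list of three; "twist": the turn about the world's z in units of 0.1 rad (1.0 is 0.1 rad). In form: [{"fingers": fingers, "translation": [tx, ty, tz], "twist": twist}, ...]. A call has 1 to 10 rows; each row shifts and turns the pose as measured when the row begins; what a row does not reach is not made up. A row lasts 1/12 s, in which the tool goes at most 41.7 mm and 7.16 degrees, less where a joint would pass 70% of its speed; a pose out of reach is approached as far as the arm can. A call with a number of a shift or a turn outside -1 to 1 is refused whole. A call with a gripper value outside its range is refused whole. The fingers move at their own pace and stop on an object; the grip force is fixed at half the most. Time passes only in rows, so rows that do not move let the fingers close. It gives the time, the measured TCP pose, the force and the opening at its end, in the units of the state.
- ctrl.sense(): the state, without advancing time (a new reading comes with each control period).
- ctrl.get_image(name): name is "side" or "top" or "wrist"; returns (picture, depth): 400x640x3 uint8, blue, green, red; 400x640 float32, m along the optical axis (not along the pixel's ray), 0 where there is no reading.
- ctrl.get_calibration(name): a dict with "fx", "fy", "cx", "cy" (pixels), "extrinsics" (4x4, takes a point from camera to world coordinates). Camera axes: x right, y up, looking along -z (the intrinsics and any distortion apply to the point x, -y, -z); pixel columns grow to the right and rows downward; lengths in m; the calibration is good to about 2 mm. A picture is of the moment at which its call begins: read the wrist's pose just before it. get_calibration takes no time and is no camera call; for the wrist camera it gives the pose at the moment of the call.
- ctrl.job_done(): hands the job in, once; it reports no verdict.
The state is a dict: "time": time; "joint_positions": joint angles; "qd": joint speeds; "effort": joint torques, N m; "eef_pos": TCP position; "orientation": TCP orientation; "contact_force": force on the tool from outside, world axes, zero at the start; "ft_torque": the same for the moment, N m; "width": finger opening in m.
Only numpy, scipy, OpenCV 4.12 (cv2) and the standard library are available. Lean on these libraries where they do the work, as an engineer would, in place of code of your own. Each camera call takes 0.05 s, during which the arm holds its last target. There are 200 camera calls.

## Task

The bench extractor has a fresh filter in it. Lower its loose lid back onto the open filter box - set it down, do not drop it - and press it until it is fully home and level all round. Then turn each of the two wing latches a quarter-turn clockwise until it drops into its locked position over the lid. Leave the other things on the table alone.

Things in the scene. Friction and masses are not known exactly. Their poses are not given: they have to be found in the camera images.
- housing: The spray-fume extractor: grey box fixed to the table, 184 (x) by 316 (y) mm, deck 118 mm above the table, open filter well on top. Origin at the middle of its underside on the table; z up, y along its long side, x across it. Control panel on the -x face; on the +x face a duct spigot 72 mm across that sticks out 50 mm.
- rim_center (a point): Centre of the top of the raised, rounded aluminium rim round the filter well, 130 mm above the table, axes as the box. Rim 158 (x) by 218 (y) mm outside, opening 144 by 204 mm. A slick black rubber seal inside the rim, its middle 9 mm below the rim top, juts 5 mm into the opening and gives sideways, so it guides a lid that is up to 4 mm off centre.
- lid: The loose lid, 0.28 to 0.46 kg: grey plate 160 (x) by 220 (y) by 4 mm with two ribs, and under it a plug lip 129 by 189 mm that reaches 16 mm down. Origin at the middle of the plug lip's underside, z up, y along the long side. It starts lying on the table on its plug lip, right side up, and fits the box either way round (half turn).
- lid_seat (a point): Centre of the underside of the lid's flange (the plate), 16 mm above the lid's origin: it comes down on the rim top. A bead round the plug lip (137 by 197 mm, its middle 11.5 mm below this point) must be pushed past the seal. Set down loosely the lid stands about 8 mm proud; a push of 10 to 20 N sends it home, often one side first: then press the other. It stays down by itself.
- lid_handle (a point): Centre of the lid's black bridge handle, a bar 110 mm long (lid y), 14 mm wide (lid x), 16 mm high over the middle of the lid. This point is 32 mm above lid_seat and 28 mm above the top of the plate; 20 mm are free under the bar. Its legs stand 48 mm either side of the middle.
- latch_left_grip (a point): Middle of the upright black wing of the latch at the box's +y end, on its vertical turning axis, 132 mm from rim_center along y and 27 mm above the rim top. Wing 34 mm long (this frame's x), 10 thick, 34 high; under it a steel arm 10 mm wide reaches 35 mm from the axis to +x and turns with it. Open: +x is the box's +x. Locked: +x is the box's -y, the arm over the lid.
- latch_right_grip (a point): The same on the latch at the box's -y end, 132 mm from rim_center along -y. Open: its +x is the box's -x. Locked: the box's +y, the arm over the lid.
- latch_left (a joint): Turn of the left latch, rad: 0 open, grows clockwise seen from above, 1.571 locked (end stop). Spring detents at both ends: turning takes up to 0.13 N m and lifts the wing 2.5 mm half-way; let go past 1.1 it snaps on into the locked end and drops. Locked, the arm is 0.8 mm above a seated lid; a lid that stands proud there blocks it.
- latch_right (a joint): The same for the right latch: 0 open, clockwise to 1.571 locked.
- spray_can: Bystander: aluminium spray can with a dark red cap, 65 mm across, 180 mm high, origin under its foot.
- tape_roll: Bystander: roll of masking tape lying flat, 110 mm across, 25 mm high, origin at its underside.
- brush_jar: Bystander: glass jar 84 mm across, 100 mm high, with brushes standing up to 235 mm, origin under its foot.
- used_filter: Bystander: the old filter, cardboard frame with dark pleats, 130 by 190 by 27 mm, lying flat, origin at its underside.

How it is judged:
By the outcome, as a careful person would: the job done as asked, in the order asked, and still so for the second after the job is handed in, with the robot touching nothing.
It also fails if it takes over 67 s, if anything falls off the work surface, if the arm or the gripper's body presses on something with over 40 N, if the wrist force passes 120 N, or if a joint passes its speed limit or range.

## Working session

There is one attempt and no reset: what is moved stays moved. The work goes in short steps, Python scripts to look and compute and a shell command to move; the robot and the scene stay as the last step left them, time stands still between calls to the robot, and variables do not carry over. Pictures are saved under pics/ and viewed, about 8 in all and at most 12, crops included, and the job is handed in when it is done.

```bash
mkdir -p pics
cat > h.py <<'E'
import numpy as np, cv2
from plant import ctrl
from scipy.spatial.transform import Rotation as R
def grab(name):
    c=ctrl.get_calibration(name); im,d=ctrl.get_image(name); return im,d,c
def cloud(d,c):
    v,u=np.mgrid[0:d.shape[0],0:d.shape[1]]
    K=np.array([[c['fx'],0,c['cx']],[0,c['fy'],c['cy']],[0,0,1]])
    x=(u-c['cx'])/c['fx']*d; y=(v-c['cy'])/c['fy']*d
    P=np.stack([x,-y,-d,np.ones_like(d)],-1)@np.array(c['extrinsics']).T
    P=P[...,:3]; P[d<=0]=np.nan; return P
def st():
    s=ctrl.sense(); print({k:np.round(s[k],3).tolist() for k in ('time','eef_pos','orientation','contact_force','width')}); return s
E
python3 - <<'E'
from h import *
s=st()
im,d,c=grab('top'); print({k:np.round(v,3).tolist() if not isinstance(v,str) else v for k,v in c.items()})
np.savez('top.npz',im=im,d=d); P=cloud(d,c); np.save('topP.npy',P)
cv2.imwrite('pics/top.png',im)
z=P[...,2]; print(np.nanmin(z),np.nanmax(z))
T=R.from_rotvec(s['orientation']).as_matrix(); print(T.round(2))
E
```

```text
{'time': 0.0, 'eef_pos': [0.134, -0.507, 0.231], 'orientation': [-3.114, -0.404, -0.0], 'contact_force': [-0.542, -0.943, -0.929], 'width': 0.085}
{'fx': 517.761, 'fy': 517.761, 'cx': 323.806, 'cy': 203.897, 'extrinsics': [[-0.013, 0.997, -0.071, 0.507], [-1.0, -0.014, -0.008, 0.001], [-0.009, 0.071, 0.997, 1.576], [0.0, 0.0, 0.0, 1.0]]}
-0.7813463972496586 0.6830421574694361
[[ 0.97  0.25 -0.  ]
 [ 0.25 -0.97  0.  ]
 [ 0.   -0.   -1.  ]]
```

View pics/top.png

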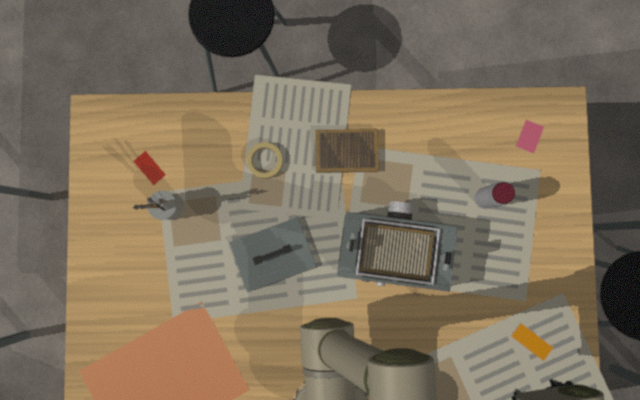

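The top view shows the lid at about (275,253), its handle running slightly up to the right. The housing is at (400,250), spigot up (+x), with latches at about (352,243) and (447,258). Next I fit both from depth.

Run:
```python
from h import *
f=np.load('top.npz');P=np.load('topP.npy');z=P[...,2]
def rect(m,box,nm):
    M=np.zeros(z.shape,np.uint8);r0,r1,c0,c1=box;M[r0:r1,c0:c1]=m[r0:r1,c0:c1]
    M=cv2.morphologyEx(M,cv2.MORPH_OPEN,np.ones((2,2)))
    q=P[M>0]; (c,s,a)=cv2.minAreaRect((q[:,:2]*1000).astype(np.float32)); print(nm,len(q),np.round(c,1),np.round(s,1),round(a,2),'mean',q.mean(0).round(4),'zmed',np.median(q[:,2]).round(4))
print('table z',np.nanmedian(z[290:300,260:300]))
rect((z>.008)&(z<.08),(205,300,225,325),'lid')
rect((z>.032)&(z<.08),(205,300,225,325),'handle')
rect((z>.09),(205,300,330,465),'housing')
rect((z>.123)&(z<.14),(205,300,352,446),'rim')
rect((z>.140),(205,300,335,365),'latchL')
rect((z>.140),(205,300,435,465),'latchR')
# edges of rim
im=f['im']; cv2.imwrite('pics/crop.png',cv2.resize(im[190:310,215:475],None,fx=3,fy=3,interpolation=cv2.INTER_CUBIC))
```

```text
table z 0.0008146422706822865
lid 3914 [nan nan] [0. 0.] 0.0 mean [nan nan nan] zmed nan
handle 177 [467.3 170.7] [ 13.7 111.3] 19.52 mean [nan nan nan] zmed nan
housing 5697 [ 489.1 -209.5] [341.1 233.5] 81.73 mean [nan nan nan] zmed nan
rim 1134 [ 473.6 -193.6] [251.4 165.1] 81.26 mean [nan nan nan] zmed nan
latchL 54 [497.3 -63.7] [12.2 40.5] 81.26 mean [ 0.4957 -0.0633  0.1541] zmed 0.1689
latchR 75 [ 449.6 -328.2] [27.4 39.7] 84.61 mean [ 0.4534 -0.3234  0.1567] zmed 0.1682
```

View pics/crop.png

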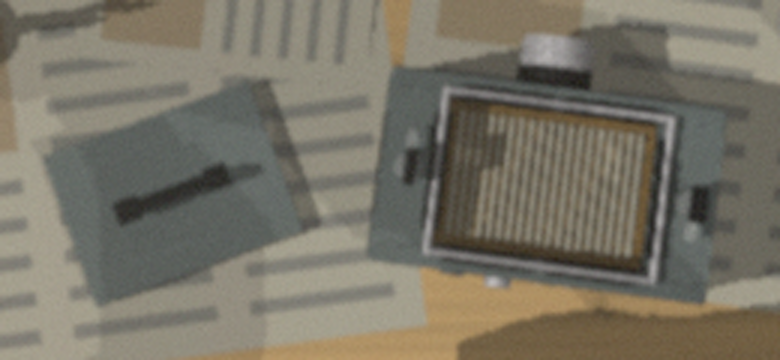

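```bash
python3 -m crank '[{"fingers":70,"translation":[0.8,1,0.2],"twist":1},{"fingers":70,"translation":[0.8,1,0.2],"twist":1},{"fingers":70,"translation":[0.8,1,0.2],"twist":1},{"fingers":70,"translation":[0.8,1,0.2],"twist":1},{"fingers":70,"translation":[0.8,1,0.2],"twist":1},{"fingers":70,"translation":[0.8,1,0.2],"twist":1},{"fingers":70,"translation":[0.8,1,0.2],"twist":1},{"fingers":70,"translation":[0.8,1,0.2],"twist":1},{"fingers":70,"translation":[0.8,1,0.2],"twist":1},{"fingers":70,"translation":[0.8,1,0.2],"twist":1}]'
python3 - <<'E'
from h import *
from scipy.optimize import least_squares
P=np.load('topP.npy');z=P[...,2]
q=P[205:300,352:446].reshape(-1,3); q=q[(q[:,2]>.124)&(q[:,2]<.136)]
def sd(p,cx,cy,a,w,h):
    c,s=np.cos(a),np.sin(a);d=p[:,:2]-[cx,cy];x=c*d[:,0]+s*d[:,1];y=-s*d[:,0]+c*d[:,1]
    X=abs(x)-w;Y=abs(y)-h; return np.where((X>0)&(Y>0),np.hypot(X,Y),np.maximum(X,Y))
f=lambda v:sd(q,v[0],v[1],v[2],.0755,.1055)
r=least_squares(f,[.474,-.194,-.145],loss='soft_l1',f_scale=.003); print(len(q),r.x.round(4),np.degrees(r.x[2]),np.median(abs(r.fun)),np.median(q[:,2]))
s=st(); im,d,c=grab('wrist'); np.savez('w1.npz',im=im,d=d,P=cloud(d,c)); cv2.imwrite('pics/w1.png',im); print(np.round(c['extrinsics'],3).tolist())
E
```

```text
time: 0.88
eef_pos: [0.3758, -0.1946, 0.2873]
orientation: [-2.501, -1.883, 0.006]
contact_force: [1.3, -1.0, -0.1]
width: 0.0598
1157 [ 0.4767 -0.1903 -0.1482] -8.490471711461224 0.0033881513211443948 0.1284977016681943
{'time': 0.883, 'eef_pos': [0.376, -0.195, 0.287], 'orientation': [-2.501, -1.883, 0.006], 'contact_force': [1.28, -1.045, -0.084], 'width': 0.06}
[[0.961, 0.258, 0.097, 0.4], [-0.276, 0.913, 0.3, -0.116], [-0.011, -0.316, 0.949, 0.429], [0.0, 0.0, 0.0, 1.0]]
```

View pics/w1.png

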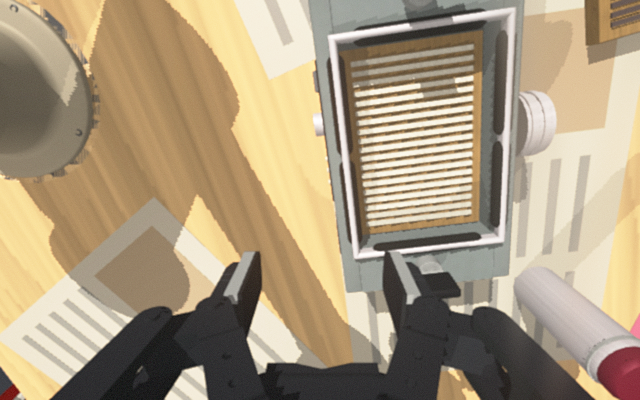

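The wrist view shows the whole rim, with corners at about (330,35), (515,10), (505,242) and (355,258). The right latch wing is at about (440,282). I fit the rim again in this cloud.

```bash
cat >> h.py <<'E'
from scipy.optimize import least_squares
def fitrim(P,x0=(.4767,-.1903,-.148)):
    q=P.reshape(-1,3); q=q[(q[:,2]>.1255)&(q[:,2]<.135)]
    def sd(p,v):
        c,s=np.cos(v[2]),np.sin(v[2]);d=p[:,:2]-v[:2];x=c*d[:,0]+s*d[:,1];y=-s*d[:,0]+c*d[:,1]
        X=abs(x)-.0755;Y=abs(y)-.1055; return np.where((X>0)&(Y>0),np.hypot(X,Y),np.maximum(X,Y))
    q=q[abs(sd(q,x0))<.015]
    r=least_squares(lambda v:sd(q,v),x0,loss='soft_l1',f_scale=.002)
    print('rim',len(q),r.x.round(4),np.degrees(r.x[2]).round(2),'res',np.median(abs(r.fun)).round(4),'z',np.median(q[:,2]).round(4)); return r.x
def inbox(p,v):
    c,s=np.cos(v[2]),np.sin(v[2]);d=p[...,:2]-v[:2];return np.stack([c*d[...,0]+s*d[...,1],-s*d[...,0]+c*d[...,1]],-1)
E
python3 - <<'E'
from h import *
P=np.load('w1.npz')['P']; v=fitrim(P)
E
```

```text
rim 8945 [ 0.475  -0.19   -0.1453] -8.32 res 0.0026 z 0.1281
```

```bash
python3 -m crank '[{"fingers":70,"translation":[0.2,1,0],"twist":1},{"fingers":70,"translation":[0.2,1,0],"twist":1},{"fingers":70,"translation":[0.2,1,0],"twist":1},{"fingers":70,"translation":[0.2,1,0],"twist":1},{"fingers":70,"translation":[0.2,1,-0.3],"twist":1},{"fingers":70,"translation":[0.2,1,-0.3],"twist":1},{"fingers":70,"translation":[0.2,1,-0.3],"twist":1},{"fingers":70,"translation":[0.2,1,-0.3],"twist":0},{"fingers":70,"translation":[0.2,1,-0.3],"twist":0},{"fingers":70,"translation":[0.2,1,-0.3],"twist":0}]'
python3 - <<'E'
from h import *
s=st(); T=R.from_rotvec(s['orientation']).as_matrix(); print('jaw ang',np.degrees(np.arctan2(T[1,1],T[0,1])))
im,d,c=grab('wrist'); P=cloud(d,c); np.savez('w2.npz',im=im,d=d,P=P); cv2.imwrite('pics/w2.png',im)
q=P.reshape(-1,3); near=np.hypot(q[:,0]-.467,q[:,1]-.171)<.14
for nm,a,b in(('plate',.014,.026),('handle',.045,.065)):
    g=q[near&(q[:,2]>a)&(q[:,2]<b)]
    c_,s_,an=cv2.minAreaRect((g[:,:2]*1000).astype(np.float32)); print(nm,len(g),np.round(c_,1),np.round(s_,1),round(an,2),np.median(g[:,2]).round(4))
E
```

```text
time: 1.77
eef_pos: [0.4399, 0.1241, 0.2317]
orientation: [-1.639, -2.67, 0.008]
contact_force: [0.7, -0.0, 0.2]
width: 0.0597
{'time': 1.767, 'eef_pos': [0.44, 0.124, 0.232], 'orientation': [-1.639, -2.67, 0.008], 'contact_force': [0.735, -0.043, 0.162], 'width': 0.06}
jaw ang 26.931049754397648
plate 27278 [469.9 171.7] [160.2 220.5] 19.75 0.0194
handle 1575 [469.9 171.9] [ 14.4 109.8] 19.66 0.0547
```

View pics/w2.png

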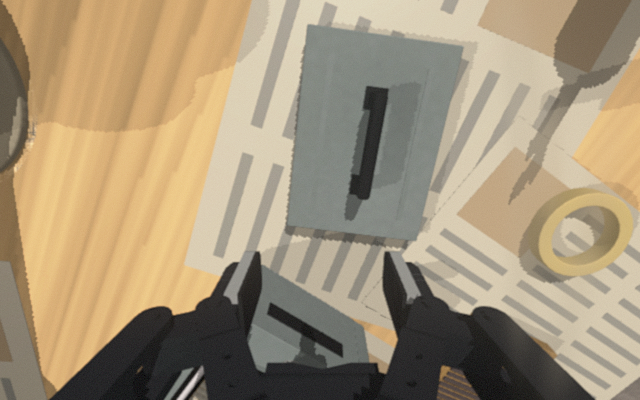

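The lid is clear in this view: handle from (375,90) to (360,195), tape roll off to the right. The plate and handle fits agree: centre (0.470, 0.172), yaw 19.7°.

```bash
python3 -m crank '[{"fingers":70,"translation":[0.5,0.8,0],"twist":-0.65},{"fingers":70,"translation":[0.5,0.8,0],"twist":-0.65},{"fingers":70,"translation":[0,0,-1],"twist":0},{"fingers":70,"translation":[0,0,-1],"twist":0},{"fingers":70,"translation":[0,0,-1],"twist":0},{"fingers":70,"translation":[0,0,-1],"twist":0},{"fingers":70,"translation":[0,0,-1],"twist":0},{"fingers":70,"translation":[0,0,0],"twist":0}]'
python3 - <<'E'
from h import *
s=st(); T=R.from_rotvec(s['orientation']).as_matrix(); print('jaw ang',np.degrees(np.arctan2(T[1,1],T[0,1])), (np.array([.470,.172,.029])-s['eef_pos'])/.03)
E
```

```text
time: 2.48
eef_pos: [0.4685, 0.1818, 0.0716]
orientation: [-1.803, -2.555, 0.008]
contact_force: [-0.3, 0.2, -0.6]
width: 0.06
{'time': 2.483, 'eef_pos': [0.468, 0.182, 0.072], 'orientation': [-1.803, -2.555, 0.008], 'contact_force': [-0.311, 0.184, -0.642], 'width': 0.06}
jaw ang 19.597704843281154 [ 0.05029493 -0.32815307 -1.42143135]
```

```bash
python3 -m crank '[{"fingers":70,"translation":[0.05,-0.33,-0.5],"twist":0},{"fingers":70,"translation":[0,0,-0.5],"twist":0},{"fingers":70,"translation":[0,0,-0.3],"twist":0},{"fingers":70,"translation":[0,0,0],"twist":0}]'
python3 - <<'E'
from h import *
s=st(); T=R.from_rotvec(s['orientation']).as_matrix(); print('jaw ang',np.degrees(np.arctan2(T[1,1],T[0,1])), (np.array([.470,.172,.029])-s['eef_pos'])/.03)
E
```

```text
time: 2.82
eef_pos: [0.471, 0.1714, 0.0338]
orientation: [-1.803, -2.555, 0.008]
contact_force: [-0.1, 0.9, -0.3]
width: 0.0599
{'time': 2.817, 'eef_pos': [0.471, 0.171, 0.034], 'orientation': [-1.803, -2.555, 0.008], 'contact_force': [-0.114, 0.942, -0.289], 'width': 0.06}
jaw ang 19.58968431684736 [-0.03215898  0.01888778 -0.16043783]
```

Close on the handle.

```bash
python3 -m crank '[{"fingers":0,"translation":[0,0,-0.13],"twist":0},{"fingers":0,"translation":[0,0,0],"twist":0},{"fingers":0,"translation":[0,0,0],"twist":0},{"fingers":0,"translation":[0,0,0],"twist":0},{"fingers":0,"translation":[0,0,0],"twist":0},{"fingers":0,"translation":[0,0,0],"twist":0},{"fingers":0,"translation":[0,0,0],"twist":0},{"fingers":0,"translation":[0,0,0],"twist":0}]'; python3 -m crank '[{"fingers":0,"translation":[0,0,0.5],"twist":0},{"fingers":0,"translation":[0,0,0.5],"twist":0},{"fingers":0,"translation":[0,0,0],"twist":0}]'
```

```text
time: 3.48
eef_pos: [0.4727, 0.1721, 0.034]
orientation: [-1.804, -2.559, 0.003]
contact_force: [0.4, -0.6, -2.2]
width: 0.013
time: 3.73
eef_pos: [0.4718, 0.172, 0.0638]
orientation: [-1.803, -2.557, 0.006]
contact_force: [0.3, -0.6, -2.2]
width: 0.0131
```

```bash
python3 -m crank '[{"fingers":0,"translation":[0,0,0.8],"twist":0},{"fingers":0,"translation":[0,0,0.9],"twist":0},{"fingers":0,"translation":[0,0,0.9],"twist":0},{"fingers":0,"translation":[0,0,0.9],"twist":0},{"fingers":0,"translation":[0,-0.3,0.9],"twist":-0.4},{"fingers":0,"translation":[0,-0.6,0.9],"twist":-0.4},{"fingers":0,"translation":[0,-0.9,0.6],"twist":-0.4},{"fingers":0,"translation":[0,-1,0],"twist":-0.4},{"fingers":0,"translation":[0,-1,0],"twist":-0.4}]'; python3 -m crank '[{"fingers":0,"translation":[0,-1,0],"twist":-0.4},{"fingers":0,"translation":[0,-1,0],"twist":-0.4},{"fingers":0,"translation":[0,-1,0],"twist":-0.5},{"fingers":0,"translation":[0,-1,0],"twist":-0.5},{"fingers":0,"translation":[0,-1,0],"twist":-0.5},{"fingers":0,"translation":[0,-0.8,0],"twist":-0.4},{"fingers":0,"translation":[0,-0.5,0],"twist":0},{"fingers":0,"translation":[0,0,0],"twist":0},{"fingers":0,"translation":[0,0,0],"twist":0}]'
python3 - <<'E'
from h import *
s=st(); T=R.from_rotvec(s['orientation']).as_matrix(); print('jaw ang',np.degrees(np.arctan2(T[1,1],T[0,1])), (np.array([.475,-.19,.25])-s['eef_pos'])/.03)
for n in('wrist','top'):
    im,d,c=grab(n); P=cloud(d,c); cv2.imwrite(f'pics/{n}3.png',im); np.savez(n+'3.npz',im=im,P=P)
    q=P.reshape(-1,3); zt=s['eef_pos'][2]-.034+.02
    g=q[(np.hypot(q[:,0]-s['eef_pos'][0],q[:,1]-s['eef_pos'][1])<.15)&(abs(q[:,2]-zt)<.015)]
    c_,s_,an=cv2.minAreaRect((g[:,:2]*1000).astype(np.float32)); print(n,len(g),np.round(c_,1),np.round(s_,1),round(an,2),np.median(g[:,2]).round(4),zt)
E
```

```text
time: 4.48
eef_pos: [0.4677, 0.0579, 0.2427]
orientation: [-2.044, -2.359, 0.009]
contact_force: [0.1, -1.2, -3.0]
width: 0.0127
time: 5.23
eef_pos: [0.4652, -0.1453, 0.2359]
orientation: [-2.362, -2.033, 0.008]
contact_force: [0.3, 0.9, -3.4]
width: 0.0125
{'time': 5.233, 'eef_pos': [0.465, -0.145, 0.236], 'orientation': [-2.362, -2.033, 0.008], 'contact_force': [0.342, 0.93, -3.364], 'width': 0.012}
jaw ang -8.55820072370315 [ 0.32670006 -1.48853974  0.46917333]
wrist 80856 [ 464.9 -144.1] [219.5 160.7] 81.64 0.2223 0.22192479997860767
top 2236 [ 465.2 -144.4] [220.2 160.1] 81.54 0.2227 0.22192479997860767
```

View pics/wrist3.png

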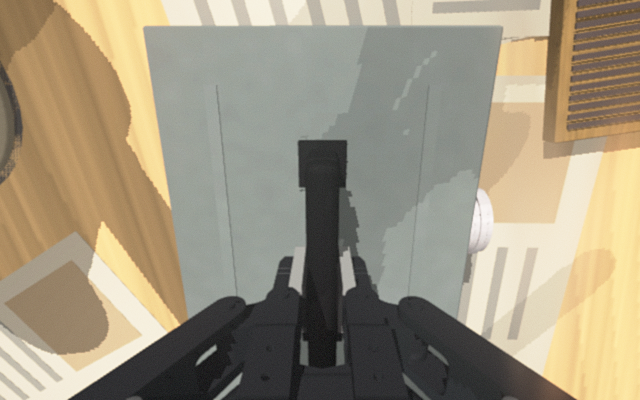

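The lid is held squarely by the handle (bar from (322,145) to (322,365)). Wrist and top fits agree that it is centred on the TCP to 1 mm with yaw −8.4°, which matches the rim.

```bash
python3 -m crank '[{"fingers":0,"translation":[0.2,-0.8,0],"twist":0},{"fingers":0,"translation":[0.15,-0.6,0],"twist":0},{"fingers":0,"translation":[0,0,0],"twist":0},{"fingers":0,"translation":[0,0,0],"twist":0}]'
python3 - <<'E'
from h import *
s=st(); T=R.from_rotvec(s['orientation']).as_matrix(); print('jaw ang',np.degrees(np.arctan2(T[1,1],T[0,1])), (np.array([.4755,-.191,.175])-s['eef_pos'])/.03)
E
```

```text
time: 5.67
eef_pos: [0.4767, -0.1832, 0.2358]
orientation: [-2.353, -2.042, 0.007]
contact_force: [0.3, 0.1, -3.0]
width: 0.0123
{'time': 5.667, 'eef_pos': [0.477, -0.183, 0.236], 'orientation': [-2.353, -2.042, 0.007], 'contact_force': [0.273, 0.099, -3.042], 'width': 0.012}
jaw ang -8.071433215321107 [-0.04041827 -0.25852666 -2.02614428]
```

```bash
python3 -m crank '[{"fingers":0,"translation":[-0.04,-0.26,-0.5],"twist":-0.05},{"fingers":0,"translation":[0,0,-0.6],"twist":0},{"fingers":0,"translation":[0,0,-0.5],"twist":0},{"fingers":0,"translation":[0,0,-0.3],"twist":0},{"fingers":0,"translation":[0,0,0],"twist":0},{"fingers":0,"translation":[0,0,0],"twist":0}]'
python3 - <<'E'
from h import *
s=st(); T=R.from_rotvec(s['orientation']).as_matrix(); print('jaw ang',np.degrees(np.arctan2(T[1,1],T[0,1])), (np.array([.4755,-.191,.156])-s['eef_pos'])/.03)
im,d,c=grab('side'); cv2.imwrite('pics/side4.png',im); np.save('side4P.npy',cloud(d,c))
E
```

```text
time: 6.17
eef_pos: [0.476, -0.1845, 0.1778]
orientation: [-2.352, -2.046, 0.004]
contact_force: [0.0, -0.4, -2.6]
width: 0.0128
{'time': 6.167, 'eef_pos': [0.476, -0.185, 0.178], 'orientation': [-2.352, -2.046, 0.004], 'contact_force': [0.012, -0.397, -2.575], 'width': 0.013}
jaw ang -7.9434431852946705 [-0.01788702 -0.21521598 -0.72607246]
```

View pics/side4.png

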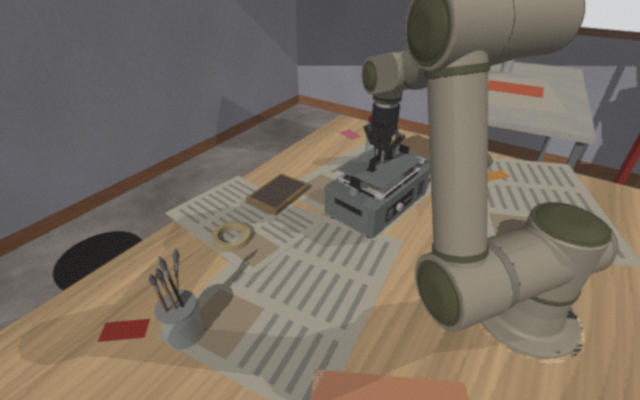

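The side view shows the lid hovering over the rim at about (385,165), no contact yet. I correct y before lowering.

```bash
python3 -m crank '[{"fingers":0,"translation":[0,-0.25,0],"twist":-0.05},{"fingers":0,"translation":[0,0,0],"twist":0},{"fingers":0,"translation":[0,0,-0.2],"twist":0},{"fingers":0,"translation":[0,0,0],"twist":0}]'
```

```text
time: 6.55
eef_pos: [0.4771, -0.1931, 0.1741]
orientation: [-2.36, -2.043, 0.002]
contact_force: [-0.0, -0.4, -3.6]
width: 0.0129
```

```bash
python3 -m crank '[{"fingers":0,"translation":[-0.04,0.05,-0.15],"twist":0},{"fingers":0,"translation":[0,0,-0.15],"twist":0},{"fingers":0,"translation":[0,0,-0.15],"twist":0},{"fingers":0,"translation":[0,0,0],"twist":0}]'; python3 -m crank '[{"fingers":0,"translation":[0,0,-0.15],"twist":0},{"fingers":0,"translation":[0,0,-0.1],"twist":0},{"fingers":0,"translation":[0,0,0],"twist":0}]'
```

```text
time: 6.88
eef_pos: [0.4757, -0.1915, 0.1592]
orientation: [-2.361, -2.043, 0.002]
contact_force: [-0.9, 0.6, -3.7]
width: 0.0127
time: 7.13
eef_pos: [0.4766, -0.1918, 0.1526]
orientation: [-2.363, -2.045, 0.001]
contact_force: [-0.4, -1.2, -4.7]
width: 0.0128
```

```bash
python3 -m crank '[{"fingers":0,"translation":[0,0,-0.1],"twist":0},{"fingers":0,"translation":[0,0,0],"twist":0}]'; python3 -m crank '[{"fingers":0,"translation":[0,0,-0.1],"twist":0},{"fingers":0,"translation":[0,0,0],"twist":0}]'
```

```text
time: 7.3
eef_pos: [0.4769, -0.1919, 0.1504]
orientation: [-2.364, -2.046, 0.0]
contact_force: [0.9, -1.5, -10.4]
width: 0.013
time: 7.47
eef_pos: [0.4768, -0.1919, 0.1474]
orientation: [-2.364, -2.046, -0.0]
contact_force: [0.8, -0.8, -8.9]
width: 0.0129
```

```bash
cat >> h.py <<'E'
def plane(P,v=(.4755,-.1905,-.146)):
    q=P.reshape(-1,3);b=inbox(q,np.array(v)); out={}
    for nm,sx,sy in(('+x+y',1,1),('+x-y',1,-1),('-x+y',-1,1),('-x-y',-1,-1)):
        m=(abs(b[:,0]*sx-.065)<.01)&(abs(b[:,1]*sy-.09)<.015)&(q[:,2]>.12)&(q[:,2]<.16); out[nm]=(int(m.sum()),float(np.median(q[m,2]).round(4)) if m.sum() else None)
    print(out)
    g=q[(abs(q[:,2]-np.nanmedian(q[(abs(b)<.07).all(1),2]))<.006)&(abs(b)<.13).all(1)]
    c_,s_,an=cv2.minAreaRect((g[:,:2]*1000).astype(np.float32)); print(len(g),np.round(c_,1),np.round(s_,1),round(an,2))
E
python3 - <<'E'
from h import *
for n in('wrist','top'):
    im,d,c=grab(n); P=cloud(d,c); np.savez(n+'5.npz',im=im,P=P); plane(P)
    if n=='wrist': cv2.imwrite('pics/w5.png',im)
st()
E
```

```text
{'+x+y': (3070, 0.1333), '+x-y': (122, 0.1332), '-x+y': (3043, 0.1337), '-x-y': (106, 0.1337)}
1092 [ 477.4 -185.5] [97.4 39.1] 67.34
{'+x+y': (78, 0.1344), '+x-y': (78, 0.1338), '-x+y': (77, 0.1339), '-x-y': (0, None)}
1057 [ 445.6 -172.3] [130.1 160.5] 57.67
{'time': 7.567, 'eef_pos': [0.477, -0.192, 0.147], 'orientation': [-2.364, -2.046, -0.0], 'contact_force': [-1.634, -0.088, -5.216], 'width': 0.013}
```

View pics/w5.png

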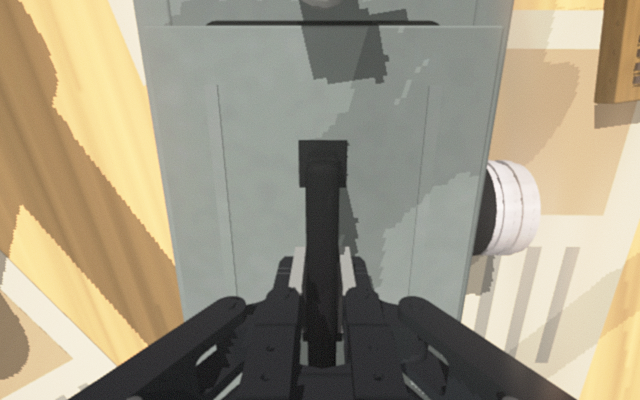

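The lid plate reads 0.133–0.134 m at every corner seen (fully seated is 0.134) and the flange lies on the rim at (325,25). I press once more, let go, rise and re-measure.

```bash
python3 -m crank '[{"fingers":0,"translation":[0,0,-0.1],"twist":0},{"fingers":0,"translation":[0,0,-0.1],"twist":0},{"fingers":0,"translation":[0,0,0],"twist":0}]'; python3 -m crank '[{"fingers":60,"translation":[0,0,0],"twist":0},{"fingers":60,"translation":[0,0,0],"twist":0},{"fingers":60,"translation":[0,0,0],"twist":0},{"fingers":60,"translation":[0,0,0],"twist":0},{"fingers":60,"translation":[0,0,0],"twist":0},{"fingers":60,"translation":[0,0,0.5],"twist":0},{"fingers":60,"translation":[0,0,1],"twist":0},{"fingers":60,"translation":[0,0,1],"twist":0},{"fingers":60,"translation":[0,0,1],"twist":0},{"fingers":60,"translation":[0,0,0.5],"twist":0}]'; python3 -m crank '[{"fingers":60,"translation":[0,-0.3,0.5],"twist":1},{"fingers":60,"translation":[-0.2,-1,0],"twist":1},{"fingers":60,"translation":[-0.2,-1,0],"twist":1},{"fingers":60,"translation":[-0.2,-1,0],"twist":1},{"fingers":60,"translation":[-0.2,-0.5,0],"twist":1},{"fingers":60,"translation":[0,0,0],"twist":1},{"fingers":60,"translation":[0,0,0],"twist":1},{"fingers":60,"translation":[0,0,0],"twist":1},{"fingers":60,"translation":[0,0,0],"twist":1},{"fingers":60,"translation":[0,0,0],"twist":1}]'
python3 - <<'E'
from h import *
for n in('wrist','top'):
    im,d,c=grab(n); P=cloud(d,c); np.savez(n+'6.npz',im=im,P=P); plane(P)
    if n=='wrist': cv2.imwrite('pics/w6.png',im)
st()
E
```

```text
time: 7.82
eef_pos: [0.4767, -0.1918, 0.1474]
orientation: [-2.365, -2.048, 0.001]
contact_force: [2.1, -1.9, -16.8]
width: 0.0124
time: 8.65
eef_pos: [0.4756, -0.1912, 0.2683]
orientation: [-2.36, -2.044, 0.003]
contact_force: [-0.1, 0.6, 0.2]
width: 0.0509
time: 9.48
eef_pos: [0.4511, -0.3123, 0.2889]
orientation: [-1.028, -2.961, 0.01]
contact_force: [0.5, -0.9, -0.1]
width: 0.0512
{'+x+y': (715, 0.1335), '+x-y': (529, 0.1334), '-x+y': (331, 0.1341), '-x-y': (763, 0.134)}
40635 [ 475.7 -190.5] [260.  161.5] 81.45
{'+x+y': (75, 0.134), '+x-y': (78, 0.1343), '-x+y': (78, 0.1346), '-x-y': (29, 0.1345)}
3613 [ 477.1 -189.4] [257.4 164.7] 81.38
{'time': 9.583, 'eef_pos': [0.451, -0.312, 0.289], 'orientation': [-1.034, -2.959, 0.01], 'contact_force': [-0.355, -0.947, -0.286], 'width': 0.052}
```

View pics/w6.png

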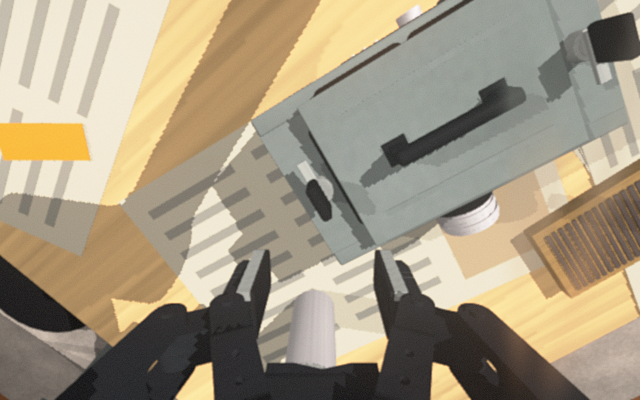

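Released, the lid stays level: the corners read 0.1334–0.1346 m in both cameras. The right latch wing is at about (318,200). Next I measure both wings.

Run:
```python
from h import *
v=np.array([.4758,-.1904,-.1465])
P=np.load('wrist6.npz')['P']; q=P.reshape(-1,3); b=inbox(q,v)
for nm,sy in(('R',-1),('L',1)):
    m=(abs(b[:,0])<.03)&(abs(b[:,1]*sy-.132)<.03)&(q[:,2]>.166)&(q[:,2]<.185)
    g=q[m]
    if len(g)<5: print(nm,len(g)); continue
    c_,s_,an=cv2.minAreaRect((g[:,:2]*1000).astype(np.float32)); print(nm,len(g),np.round(c_,1),np.round(s_,1),round(an,2),np.median(g[:,2]).round(4))
s=st(); T=R.from_rotvec(s['orientation']).as_matrix(); print('jaw ang',np.degrees(np.arctan2(T[1,1],T[0,1])))
for sy in(-1,1): print(v[:2]+sy*.132*np.array([-np.sin(v[2]),np.cos(v[2])]))
print(ctrl.sense()['joint_positions'])
```

```text
R 438 [ 456.9 -321.1] [10.1 33.8] 81.86 0.172
L 921 [494.5 -60.7] [11.6 33.7] 82.71 0.1716
{'time': 9.583, 'eef_pos': [0.451, -0.312, 0.289], 'orientation': [-1.034, -2.959, 0.01], 'contact_force': [-0.355, -0.947, -0.286], 'width': 0.052}
jaw ang 51.48611479748877
[ 0.4565311  -0.32098602]
[ 0.4950689  -0.05981398]
[-0.81469227  0.33543276  1.3175869  -0.00904042  1.4918965  -1.71254767]
```

```bash
python3 -m crank '[{"fingers":50,"translation":[0.1,-0.15,-0.5],"twist":0.9},{"fingers":50,"translation":[0.1,-0.15,-0.7],"twist":0.9},{"fingers":50,"translation":[0,0,-0.7],"twist":0.9},{"fingers":50,"translation":[0,0,-0.7],"twist":0.9},{"fingers":50,"translation":[0,0,-0.2],"twist":0.9},{"fingers":50,"translation":[0,0,0],"twist":0.7},{"fingers":50,"translation":[0,0,0],"twist":0},{"fingers":50,"translation":[0,0,0],"twist":0}]'
cat >> h.py <<'E'
def err(x,y,z,ang):
    s=ctrl.sense(); T=R.from_rotvec(s['orientation']).as_matrix(); a=np.degrees(np.arctan2(T[1,1],T[0,1]))
    print('jaw',a.round(2),'twist',np.round(np.radians(ang-a)*10,2),'move',((np.array([x,y,z])-s['eef_pos'])/.03).round(3),'tilt',T[:2,2].round(4))
E
python3 -c "
from h import *
err(.4567,-.321,.145,81.6)"
```

```text
time: 10.25
eef_pos: [0.4576, -0.3213, 0.2013]
orientation: [-0.248, -3.13, 0.01]
contact_force: [-0.6, 0.8, 0.4]
width: 0.043
jaw 80.93 twist 0.12 move [-0.031  0.011 -1.878] tilt [-0.002 -0.006]
```

```bash
python3 -m crank '[{"fingers":50,"translation":[-0.03,0,-0.5],"twist":0.1},{"fingers":50,"translation":[0,0,-0.5],"twist":0},{"fingers":50,"translation":[0,0,-0.5],"twist":0},{"fingers":50,"translation":[0,0,-0.3],"twist":0},{"fingers":50,"translation":[0,0,0],"twist":0},{"fingers":50,"translation":[0,0,0],"twist":0}]'
python3 -c "
from h import *
err(.4567,-.321,.145,81.6)"
```

```text
time: 10.75
eef_pos: [0.458, -0.3224, 0.1485]
orientation: [0.265, 3.127, -0.017]
contact_force: [0.4, -0.4, -0.2]
width: 0.0426
jaw 80.31 twist 0.23 move [-0.043  0.048 -0.115] tilt [ 0.0026 -0.0109]
```

```bash
python3 -m crank '[{"fingers":50,"translation":[-0.045,0.05,-0.1],"twist":0.25},{"fingers":50,"translation":[0,0,0],"twist":0},{"fingers":50,"translation":[0,0,0],"twist":0}]'
python3 -c "
from h import *
err(.4567,-.321,.145,81.6)"
```

```text
time: 11.0
eef_pos: [0.4572, -0.3214, 0.1473]
orientation: [0.225, 3.127, -0.02]
contact_force: [-0.4, 1.0, 0.7]
width: 0.0426
jaw 81.77 twist -0.03 move [-0.016  0.015 -0.077] tilt [ 0.0051 -0.0132]
```

```bash
python3 -m crank '[{"fingers":0,"translation":[0,0,0],"twist":0},{"fingers":0,"translation":[0,0,0],"twist":0},{"fingers":0,"translation":[0,0,0],"twist":0},{"fingers":0,"translation":[0,0,0],"twist":0},{"fingers":0,"translation":[0,0,0],"twist":0}]'
python3 -m crank '[{"fingers":0,"translation":[0,0,0.03],"twist":-0.6},{"fingers":0,"translation":[0,0,0.02],"twist":-0.6},{"fingers":0,"translation":[0,0,0.02],"twist":-0.6},{"fingers":0,"translation":[0,0,0],"twist":-0.6},{"fingers":0,"translation":[0,0,0],"twist":0}]'
python3 -c "
from h import *
err(.4567,-.321,.147,-8.4)"
```

```text
time: 11.42
eef_pos: [0.4575, -0.3219, 0.1487]
orientation: [0.226, 3.125, -0.023]
contact_force: [0.8, -0.4, -0.1]
width: 0.0087
time: 11.83
eef_pos: [0.4575, -0.322, 0.1489]
orientation: [0.616, 3.075, -0.022]
contact_force: [-1.2, -0.3, 1.2]
width: 0.0087
jaw 67.34 twist -13.22 move [-0.026  0.034 -0.063] tilt [ 0.0024 -0.0147]
```

```bash
python3 -m crank '[{"fingers":0,"translation":[-0.02,0.02,0.02],"twist":-0.8},{"fingers":0,"translation":[0,0,0.01],"twist":-0.8},{"fingers":0,"translation":[0,0,0],"twist":-0.8},{"fingers":0,"translation":[0,0,0],"twist":-0.8},{"fingers":0,"translation":[0,0,0],"twist":-0.8},{"fingers":0,"translation":[0,0,0],"twist":-0.8},{"fingers":0,"translation":[0,0,0],"twist":0}]'
python3 -c "
from h import *
err(.4567,-.321,.147,-8.4);st()"
```

```text
time: 12.42
eef_pos: [0.4575, -0.3221, 0.1505]
orientation: [1.343, 2.835, -0.025]
contact_force: [-1.1, -0.6, -0.8]
width: 0.009
jaw 39.3 twist -8.33 move [-0.025  0.035 -0.116] tilt [-0.0033 -0.0163]
{'time': 12.417, 'eef_pos': [0.457, -0.322, 0.15], 'orientation': [1.343, 2.835, -0.025], 'contact_force': [-1.149, -0.619, -0.806], 'width': 0.009}
```

```bash
python3 -m crank '[{"fingers":0,"translation":[0,0,0],"twist":-0.9},{"fingers":0,"translation":[0,0,0],"twist":-0.9},{"fingers":0,"translation":[0,0,-0.01],"twist":-0.9},{"fingers":0,"translation":[0,0,-0.02],"twist":-0.9},{"fingers":0,"translation":[0,0,-0.03],"twist":-0.9},{"fingers":0,"translation":[0,0,-0.03],"twist":-0.9},{"fingers":0,"translation":[0,0,-0.03],"twist":-0.9},{"fingers":0,"translation":[0,0,0],"twist":-0.9},{"fingers":0,"translation":[0,0,0],"twist":0}]'
python3 -c "
from h import *
err(.4567,-.321,.147,-8.4);st()"
```

```text
time: 13.17
eef_pos: [0.4572, -0.3221, 0.1487]
orientation: [-2.257, -2.184, 0.025]
contact_force: [-0.2, -0.9, -0.7]
width: 0.0088
jaw -1.89 twist -1.14 move [-0.018  0.037 -0.056] tilt [-0.0123 -0.0105]
{'time': 13.167, 'eef_pos': [0.457, -0.322, 0.149], 'orientation': [-2.257, -2.184, 0.025], 'contact_force': [-0.229, -0.914, -0.722], 'width': 0.009}
```

Finish the turn, then let go and rise; the wing settles by its detent.

```bash
python3 -m crank '[{"fingers":0,"translation":[0,0,0],"twist":-0.7},{"fingers":0,"translation":[0,0,0],"twist":-0.6},{"fingers":0,"translation":[0,0,0],"twist":0},{"fingers":0,"translation":[0,0,0],"twist":0}]'
python3 -c "
from h import *
err(.4567,-.321,.147,-8.4);st()"
python3 -m crank '[{"fingers":50,"translation":[0,0,0],"twist":0},{"fingers":50,"translation":[0,0,0],"twist":0},{"fingers":50,"translation":[0,0,0],"twist":0},{"fingers":50,"translation":[0,0,0],"twist":0},{"fingers":50,"translation":[0,0,0.6],"twist":0},{"fingers":50,"translation":[0,0,1],"twist":0},{"fingers":50,"translation":[0,0,1],"twist":0},{"fingers":50,"translation":[0,0.3,0.8],"twist":0.3},{"fingers":50,"translation":[0,1,0],"twist":1},{"fingers":50,"translation":[0,1,0],"twist":1}]'
python3 -m crank '[{"fingers":50,"translation":[0.2,1,0],"twist":1},{"fingers":50,"translation":[0.2,1,0],"twist":1},{"fingers":50,"translation":[0.2,1,0],"twist":1},{"fingers":50,"translation":[0.2,1,0],"twist":1},{"fingers":50,"translation":[0.2,1,0],"twist":1},{"fingers":50,"translation":[0.2,0.5,0],"twist":1},{"fingers":50,"translation":[0,0,0],"twist":1},{"fingers":50,"translation":[0,0,0],"twist":1},{"fingers":50,"translation":[0,0,0],"twist":0},{"fingers":50,"translation":[0,0,0],"twist":0}]'
python3 - <<'E'
from h import *
err(.4948,-.0602,.2,81.6)
im,d,c=grab('wrist'); P=cloud(d,c); plane(P); cv2.imwrite('pics/w7.png',im); np.savez('w7.npz',P=P)
v=np.array([.4758,-.1904,-.1465]);q=P.reshape(-1,3); b=inbox(q,v)
for n,Q in(('w',P),('t',cloud(*grab('top')[1:]))):
  q=Q.reshape(-1,3); b=inbox(q,v)
  for nm,sy in(('R',-1),('L',1)):
    g=q[(abs(b[:,0])<.03)&(abs(b[:,1]*sy-.132)<.03)&(q[:,2]>.164)&(q[:,2]<.185)]
    if len(g)<5: continue
    c_,s_,an=cv2.minAreaRect((g[:,:2]*1000).astype(np.float32)); print(n,nm,len(g),np.round(c_,1),np.round(s_,1),round(an,2),np.median(g[:,2]).round(4))
E
```

```text
time: 13.5
eef_pos: [0.4572, -0.3221, 0.1487]
orientation: [-2.376, -2.053, 0.025]
contact_force: [-1.1, 0.2, -0.3]
width: 0.0091
jaw -8.34 twist -0.01 move [-0.017  0.038 -0.056] tilt [-0.0133 -0.0091]
{'time': 13.5, 'eef_pos': [0.457, -0.322, 0.149], 'orientation': [-2.376, -2.053, 0.025], 'contact_force': [-1.113, 0.243, -0.324], 'width': 0.009}
time: 14.33
eef_pos: [0.4559, -0.2545, 0.2537]
orientation: [-2.106, -2.329, 0.028]
contact_force: [0.1, 0.8, -0.5]
width: 0.0427
time: 15.17
eef_pos: [0.4924, -0.0759, 0.2569]
orientation: [0.946, 2.983, -0.023]
contact_force: [0.1, -0.4, 0.2]
width: 0.0427
jaw 54.8 twist 4.68 move [ 0.081  0.523 -1.897] tilt [ 0.0073 -0.0176]
{'+x+y': (593, 0.1335), '+x-y': (0, None), '-x+y': (888, 0.134), '-x-y': (650, 0.134)}
30216 [ 476.1 -190.6] [259.9 161.1] 81.56
w R 464 [ 457.1 -320.2] [35.6 10.4] 81.58 0.1716
w L 587 [494.8 -59.9] [10.  33.5] 81.84 0.172
t R 46 [ 457.7 -320.5] [33.1  9.5] 81.11 0.173
```

View pics/w7.png

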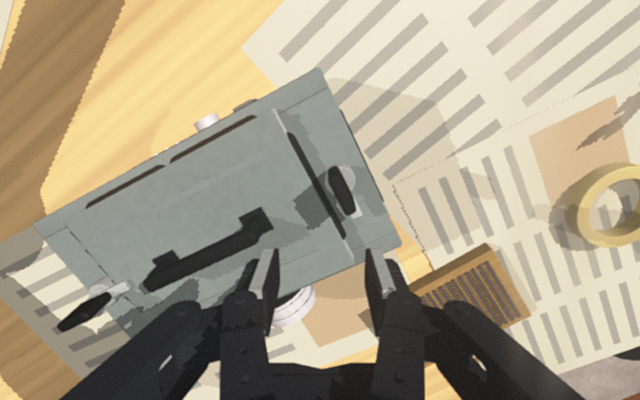

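The right wing at (85,310) now lies along the box's long side with its arm over the lid; the fit gives an axis at 81.6° and the wing top back at 0.172. The left wing at (340,190) is next, fitted at (0.4948, −0.060).

```bash
python3 -m crank '[{"fingers":50,"translation":[0.05,0.25,0],"twist":0.9},{"fingers":50,"translation":[0.03,0.25,-0.2],"twist":0.9},{"fingers":50,"translation":[0,0,-0.5],"twist":0.9},{"fingers":50,"translation":[0,0,-0.6],"twist":0.9},{"fingers":50,"translation":[0,0,-0.5],"twist":0.9},{"fingers":50,"translation":[0,0,0],"twist":0.2},{"fingers":50,"translation":[0,0,0],"twist":0},{"fingers":50,"translation":[0,0,0],"twist":0}]'
python3 -c "
from h import *
err(.4948,-.0602,.147,81.6)"
```

```text
time: 15.93
eef_pos: [0.495, -0.0633, 0.2024]
orientation: [0.229, 3.115, -0.017]
contact_force: [-0.4, 0.4, -0.1]
width: 0.0425
jaw 81.6 twist -0.0 move [-0.008  0.105 -1.847] tilt [ 0.0172 -0.0122]
```

```bash
python3 -m crank '[{"fingers":50,"translation":[0,0.12,-0.5],"twist":0},{"fingers":50,"translation":[0,0,-0.5],"twist":0},{"fingers":50,"translation":[0,0,-0.5],"twist":0},{"fingers":50,"translation":[0,0,-0.3],"twist":0},{"fingers":50,"translation":[0,0,0],"twist":0},{"fingers":50,"translation":[0,0,0],"twist":0}]'
python3 -c "
from h import *
err(.4948,-.0602,.147,81.6)"
```

```text
time: 16.43
eef_pos: [0.498, -0.0615, 0.1527]
orientation: [0.253, 3.103, -0.022]
contact_force: [-0.3, 0.1, 0.2]
width: 0.0429
jaw 80.68 twist 0.16 move [-0.107  0.042 -0.191] tilt [ 0.0274 -0.0163]
```

```bash
python3 -m crank '[{"fingers":50,"translation":[-0.11,0.05,-0.17],"twist":0.16},{"fingers":50,"translation":[0,0,0],"twist":0},{"fingers":50,"translation":[0,0,0],"twist":0}]'
python3 -c "
from h import *
err(.4948,-.0602,.147,81.6)"
python3 -m crank '[{"fingers":0,"translation":[0,0,0],"twist":0},{"fingers":0,"translation":[0,0,0],"twist":0},{"fingers":0,"translation":[0,0,0],"twist":0},{"fingers":0,"translation":[0,0,0],"twist":0},{"fingers":0,"translation":[0,0,0],"twist":0}]'
python3 -m crank '[{"fingers":0,"translation":[0,0,0.03],"twist":-0.6},{"fingers":0,"translation":[0,0,0.02],"twist":-0.6},{"fingers":0,"translation":[0,0,0.02],"twist":-0.6},{"fingers":0,"translation":[0,0,0],"twist":-0.6},{"fingers":0,"translation":[0,0,0],"twist":0}]'
python3 -c "
from h import *
err(.4948,-.0602,.147,-8.4)"
```

```text
time: 16.68
eef_pos: [0.4954, -0.0603, 0.1494]
orientation: [0.228, 3.101, -0.023]
contact_force: [-1.1, 0.1, 0.5]
width: 0.043
jaw 81.59 twist 0.0 move [-0.02   0.002 -0.081] tilt [ 0.031 -0.017]
time: 17.1
eef_pos: [0.4957, -0.0607, 0.1506]
orientation: [0.228, 3.099, -0.024]
contact_force: [-0.5, 0.0, 0.0]
width: 0.0088
time: 17.52
eef_pos: [0.4957, -0.0606, 0.1511]
orientation: [0.616, 3.049, -0.029]
contact_force: [-1.7, -0.2, 1.7]
width: 0.0086
jaw 67.16 twist -13.19 move [-0.031  0.015 -0.136] tilt [ 0.0264 -0.0243]
```

```bash
python3 -m crank '[{"fingers":0,"translation":[0,0,0.02],"twist":-0.8},{"fingers":0,"translation":[0,0,0.01],"twist":-0.8},{"fingers":0,"translation":[0,0,0],"twist":-0.8},{"fingers":0,"translation":[0,0,0],"twist":-0.8},{"fingers":0,"translation":[0,0,0],"twist":-0.8},{"fingers":0,"translation":[0,0,0],"twist":-0.8},{"fingers":0,"translation":[0,0,0],"twist":-0.4}]'
python3 -m crank '[{"fingers":0,"translation":[0,0,0],"twist":-0.9},{"fingers":0,"translation":[0,0,-0.01],"twist":-0.9},{"fingers":0,"translation":[0,0,-0.02],"twist":-0.9},{"fingers":0,"translation":[0,0,-0.03],"twist":-0.9},{"fingers":0,"translation":[0,0,-0.03],"twist":-0.9},{"fingers":0,"translation":[0,0,-0.03],"twist":-0.9},{"fingers":0,"translation":[0,0,0],"twist":-0.9},{"fingers":0,"translation":[0,0,0],"twist":0}]'
python3 -c "
from h import *
err(.4948,-.0602,.149,-8.4);st()"
```

```text
time: 18.1
eef_pos: [0.4957, -0.0607, 0.1524]
orientation: [1.395, 2.787, -0.04]
contact_force: [-1.4, -1.0, -0.3]
width: 0.0088
time: 18.77
eef_pos: [0.4956, -0.0607, 0.1506]
orientation: [2.214, 2.205, -0.051]
contact_force: [-1.6, -0.8, 0.1]
width: 0.0089
jaw -0.25 twist -1.42 move [-0.028  0.018 -0.055] tilt [-0.0112 -0.0352]
{'time': 18.767, 'eef_pos': [0.496, -0.061, 0.151], 'orientation': [2.214, 2.205, -0.051], 'contact_force': [-1.555, -0.787, 0.121], 'width': 0.009}
```

```bash
python3 -m crank '[{"fingers":0,"translation":[0,0,0],"twist":-0.8},{"fingers":0,"translation":[0,0,0],"twist":-0.7},{"fingers":0,"translation":[0,0,0],"twist":-0.1},{"fingers":0,"translation":[0,0,0],"twist":0}]'
python3 -c "
from h import *
err(.4948,-.0602,.147,-8.4);st()"
python3 -m crank '[{"fingers":50,"translation":[0,0,0],"twist":0},{"fingers":50,"translation":[0,0,0],"twist":0},{"fingers":50,"translation":[0,0,0],"twist":0},{"fingers":50,"translation":[0,0,0],"twist":0},{"fingers":50,"translation":[0,0,0.6],"twist":0},{"fingers":50,"translation":[0,0,1],"twist":0},{"fingers":50,"translation":[0,0,1],"twist":0},{"fingers":50,"translation":[0,0,1],"twist":0},{"fingers":50,"translation":[-0.8,0,0.5],"twist":0},{"fingers":50,"translation":[-0.8,0,0.5],"twist":0}]'
python3 -m crank '[{"fingers":50,"translation":[-0.6,-0.6,0.3],"twist":0},{"fingers":50,"translation":[-0.6,-0.6,0.3],"twist":0},{"fingers":50,"translation":[-0.3,-0.8,0],"twist":0},{"fingers":50,"translation":[0,-0.9,0],"twist":0},{"fingers":50,"translation":[0,-0.9,0],"twist":0},{"fingers":50,"translation":[0,-0.9,0],"twist":0},{"fingers":50,"translation":[0,-0.9,0],"twist":0},{"fingers":50,"translation":[0,-0.8,0],"twist":0},{"fingers":50,"translation":[0,0,0],"twist":0},{"fingers":50,"translation":[0,0,0],"twist":0}]'
python3 - <<'E'
from h import *
v=np.array([.4758,-.1904,-.1465])
for n in('wrist','top'):
  im,d,c=grab(n); Q=cloud(d,c); plane(Q); cv2.imwrite(f'pics/{n}8.png',im)
  q=Q.reshape(-1,3); b=inbox(q,v)
  for nm,sy in(('R',-1),('L',1)):
    g=q[(abs(b[:,0])<.03)&(abs(b[:,1]*sy-.132)<.03)&(q[:,2]>.164)&(q[:,2]<.185)]
    if len(g)<5: continue
    c_,s_,an=cv2.minAreaRect((g[:,:2]*1000).astype(np.float32)); print(n,nm,len(g),np.round(c_,1),np.round(s_,1),round(an,2),np.median(g[:,2]).round(4))
E
```

```text
time: 19.1
eef_pos: [0.4956, -0.0607, 0.1506]
orientation: [2.373, 2.035, -0.053]
contact_force: [-0.9, 0.2, 0.5]
width: 0.0089
jaw -8.78 twist 0.07 move [-0.028  0.018 -0.121] tilt [-0.0163 -0.0333]
{'time': 19.1, 'eef_pos': [0.496, -0.061, 0.151], 'orientation': [2.373, 2.035, -0.053], 'contact_force': [-0.909, 0.155, 0.467], 'width': 0.009}
time: 19.93
eef_pos: [0.4463, -0.0598, 0.2904]
orientation: [2.363, 2.058, -0.058]
contact_force: [-0.4, 0.2, -0.1]
width: 0.0428
time: 20.77
eef_pos: [0.3953, -0.2594, 0.3157]
orientation: [2.344, 2.061, -0.05]
contact_force: [-0.6, -0.1, 0.8]
width: 0.0424
{'+x+y': (0, None), '+x-y': (512, 0.1334), '-x+y': (0, None), '-x-y': (522, 0.134)}
30157 [ 472.5 -218.2] [203.8 160.9] 82.19
wrist R 359 [ 456.8 -320.2] [33.6 10.3] 81.39 0.1719
{'+x+y': (76, 0.1349), '+x-y': (77, 0.1342), '-x+y': (81, 0.1346), '-x-y': (26, 0.1338)}
3463 [ 477.1 -190.7] [259.4 163.5] 82.1
top R 35 [ 458.1 -320. ] [33.1  8.7] 81.03 0.1731
top L 46 [496.  -59.4] [33.2  9.7] 82.13 0.1725
```

View pics/wrist8.png

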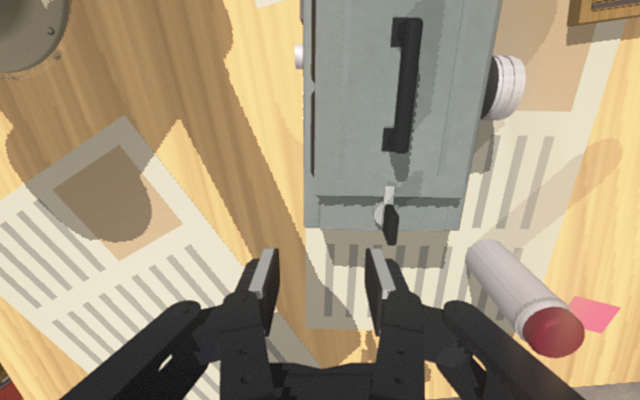

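The wrist view shows the lid seated and the right latch locked, its arm over the lid at (390,195). In the top camera both wings lie along the box's long axis, 81–82°, with their tops down at 0.1725–0.173. I hand in.

```bash
python3 -c "
from plant import ctrl
print(ctrl.job_done())"
```

```text
the job is handed in; nothing more can be done
None
```

The lid is back on the filter box, pressed home, and both wing latches are turned a quarter-turn clockwise into their locked positions. I handed the job in at about 21 s, and the bystander objects were not touched.

- **Lid:** It stayed in the gripper until it was seated. After release and after latching, its top read 0.133–0.135 m at all four corners, against a nominal 0.134 m. In the last check the +y corners were seen only by the coarser top camera (0.1346–0.1349 m). The wrist camera had read them at 0.1335–0.1341 m after the lid was released.
- **Latches:** Both wings lie along the box's long axis, 81–82° against the box's 81.6°. Their tops read 0.172–0.173 m, the same as before turning, so both have dropped. The final check of the left latch was by the top camera only.
- **Odd readings:** The wrist force while pressing read −17 N, downward, where I expected an upward reaction. The tool also tilted by about 2° by the end of the left latch turn. Neither affected the result as measured.

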